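# Put the small check weight away in the touch-latch drawer

### The arm

A 6-joint arm with a two-finger parallel gripper is mounted at the origin on a cart in front of the work surface, level with it; the furniture and walls round the work are solid. World frame = base frame: x ahead of the robot, y to its left, z up, the work surface at z = 0. Lengths are in m, angles in rad, forces in N, time in s.
With the tool pointing down it reaches from about 0.3 to 0.775 m from the base axis. Payload 14.6 kg.
Tool frame: the origin (TCP) lies midway between the tips of the shut fingers; the grasp point (between the pads) lies 19 mm behind it; x points along the fingers, y is the direction in which the jaws open and shut, and the axes are right-handed (so a half turn about x gives the same grasp; the last joint's range is limited). The gripper opens to 85 mm and grips with 20 to 120 N. Pads are 22 mm wide; open, the fingers measure 114 mm over their backs; the gripper's body (76 mm by 85 mm) begins 54 mm behind the grasp point. The pads swing forward as they close: fully open they stand 13 mm farther back than shut.
Start: joints at [1.256, 0.3, 1.521, -0, 1.321, -0.067], TCP at [0.135, 0.533, 0.231] pointing down, gripper open.
Joint ranges: [-3.03, 3.03], [-0.79, 2.21], [0.23, 2.52], [-1.04, 4.18], [0, 3.07], [-2.55, 2.55]. Speed limits (rad/s): [2.22, 2.22, 2.57, 3.14, 3.14, 3.14].

### API

Orientations are given as a unit quaternion [x, y, z, w].
In Python, from plant import bot, vision gives the robot as it stands. Calls block until the motion is done:
- bot.reach(position, orientation): joint-space move of the TCP to a pose.
- bot.movel(position, orientation=None, rate=0.15): straight line of the TCP; orientation=None keeps the orientation; rate is the mean speed in m/s.
- bot.movej(angles): joint-space move.
- bot.grip(opening): opening from 0.0 (shut) to 1.0 (fully open); the grip force is fixed at half the most; returns when the fingers have stopped.
- bot.dwell(seconds).
- bot.inverse_kinematics(position, orientation): joint angles nearest the present ones, or None.
- bot.read_state(): the state.
- vision.get_image(name): name is "scene" or "top" or "wrist"; returns the picture (420x560x3 uint8, red, green, blue); there is no depth.
- vision.get_calibration(name): a dict with "mtx" (3x3 intrinsics, pixels), "xyz" and "orientation" of the camera in the world. Camera axes: x right, y down, z forward; pixel columns grow to the right and rows downward; lengths in m; the calibration is good to about 2 mm. A picture is of the moment at which its call begins: read the wrist's pose just before it. get_calibration takes no time and is no camera call; for the wrist camera it gives the pose at the moment of the call.
A pose or a line that the arm cannot do raises bot.PlanningError and nothing moves.
- bot.close_job(): hands the job in, once; it reports no verdict.
The state is a dict: "t": time; "joints": joint angles; "dq": joint speeds; "tau": joint torques, N m; "tcp_pos": TCP position; "orientation": TCP orientation; "wrist_force": force on the tool from outside, world axes, zero at the start; "moment": the same for the moment, N m; "opening": opening from 0.0 (shut) to 1.0 (fully open).
Only numpy, scipy, OpenCV 4.12 (cv2) and the standard library are available. Lean on these libraries where they do the work, as an engineer would, in place of code of your own. Each camera call takes 0.05 s, during which the arm holds its last target.

### The job

Push the front of the little pop-out drawer in until its touch latch lets go and let the drawer spring all the way out, then set the smaller of the two check weights down gently inside it, standing upright. Push the drawer back in until it latches and stays shut by itself. The latch is delicate, so feel for the end of its stroke and never push on the drawer unit with more than 15 N, and leave everything else on the worktop where it is.

Things in the scene. Friction and masses are not known exactly. Their poses are not given: they have to be found in the camera images.
- drawer_unit: Fixed grey box, 140 mm deep (x), 160 wide (y), 72 high, with one pop-out drawer that slides along its x. Origin: centre of its underside; its -x is its front, toward the robot. Push-push latch: press the shut drawer to its stop and back away over 70 mm: it springs fully out. Press the fully sprung-out drawer to the stop and back away: it stays latched. Another press frees it again.
- drawer (a joint): How far the drawer is out, in m: 0 = shut and latched, 0.070 = sprung fully out, negative = pressed in past shut. A spring pushes it outward with 5 to 6 N at and past shut, 2 N fully out. At 0 the latch holds it. Pressed in past shut, it meets a firm stop: the end of the stroke, 8 to 22 mm past shut; it differs from start to start and cannot be seen, only felt.
- drawer_front (a point): Centre of the outer face of the drawer's flat steel front, 160 mm wide, 66 high, 12 thick, from 4 to 70 mm above the worktop; this point is 40 mm above it. Axes as the unit's: push along +x. Latched, this face is 106 mm ahead of the unit's origin and the front's back is 24 mm ahead of the box's edge. Pressing to the stop with 9 to 12 N works the latch; stopping short does not.
- drawer_well (a point): A point on the drawer's floor, on its midline, 17 mm above the worktop, 47 mm behind the front's back; moves with the drawer, axes as the unit's. The well is 132 mm wide, its side walls reach 45 mm above the worktop. Drawer fully out: open from above from 47 mm ahead (-x) of this point to 47 mm behind it, where the box begins; the box's roof is 51 mm above the floor.
- weight_small: The smaller check weight: plain metal cylinder with a knob on a neck, 32 mm across, 40 mm high, 0.2 kg, standing on the worktop. Origin: centre of its underside, z up.
- weight_large: The larger check weight of the same shape, 43 mm across, 52 mm high, 0.5 kg; stays on the worktop. Origin: centre of its underside. The two weights swap places between starts.
- dish: Small round shallow dish, 84 mm across, 24 mm high, on the worktop; a bystander. Origin: centre of its underside.
- label_roll: Roll of label paper standing on its end, 54 mm across, 32 mm high; a bystander. Origin: centre of its underside.
- spoon: Metal teaspoon 137 mm long lying on the worktop; a bystander. Origin: its middle, at the worktop.
- thermometer: Probe thermometer 202 mm long, 18 mm high, lying on the worktop; a bystander. Origin: its middle, at the worktop.
Mind the look-alikes: they are no part of the job. What is shaped like the weight_small but pink or yellow is not meant.

How it is judged:
By the outcome, as a careful person would: the job done as asked, in the order asked, and still so for the second after the job is handed in, with the robot touching nothing.
It also fails if it takes over 69 s, if anything falls off the work surface, if the arm or the gripper's body presses on something with over 40 N, if the wrist force passes 120 N, or if a joint passes its speed limit or range.

## Working session

There is one attempt and no reset: what is moved stays moved. The work goes in short steps, each a Python script; the robot and the scene stay as the last script left them, time stands still between calls to the robot, and variables do not carry over. Pictures are saved under pics/ and viewed, and the job is handed in when it is done.

```bash
ls; mkdir -p pics; python3 - <<'E'
from plant import bot, vision
import cv2, numpy as np
for n in ["scene","top","wrist"]:
    im=vision.get_image(n); cv2.imwrite(f"pics/{n}0.png",im[:,:,::-1])
    c=vision.get_calibration(n); print(n,c)
print(bot.read_state())
E
```

```text
pics
scene {'mtx': array([[456.48465133,   0.        , 284.43863549],
       [  0.        , 456.48465133, 207.84979002],
       [  0.        ,   0.        ,   1.        ]]), 'xyz': array([ 0.00123183, -0.64286353,  0.83399346]), 'orientation': array([ 0.86515618, -0.33268907,  0.1403717 , -0.34802091])}
top {'mtx': array([[428.12567664,   0.        , 274.11472217],
       [  0.        , 428.12567664, 197.75485589],
       [  0.        ,   0.        ,   1.        ]]), 'xyz': array([ 0.34783728, -0.08761877,  1.38328958]), 'orientation': array([ 0.71082161, -0.70130095,  0.04055563, -0.03556473])}
wrist {'mtx': array([[297.49518861,   0.        , 277.28435669],
       [  0.        , 297.49518861, 206.09299363],
       [  0.        ,   0.        ,   1.        ]]), 'xyz': array([0.06769799, 0.55038906, 0.37352705]), 'orientation': array([0.78167909, 0.60823463, 0.08495093, 0.10868197])}
{'t': 0.15, 'joints': array([ 1.25637950e+00,  3.00344332e-01,  1.52142320e+00,  2.95696704e-05,
        1.32067226e+00, -6.66208956e-02]), 'dq': array([-0.00045264, -0.00059347, -0.00154208, -0.00178997, -0.0004871 ,
        0.00086661]), 'tau': array([ 1.80752730e-03, -5.43660522e+01, -3.61892724e+01,  4.17542174e-05,
        2.98131112e-03,  7.33671095e-05]), 'tcp_pos': array([0.13485335, 0.53304144, 0.23085764]), 'orientation': array([ 0.08709551,  0.7017527 , -0.08767985,  0.70161938]), 'wrist_force': array([ 0.47128612,  1.00714865, -0.257602  ]), 'moment': array([0.02452988, 0.01024246, 0.00894367]), 'opening': 1.0005674372434803}
```

View pics/scene0.png

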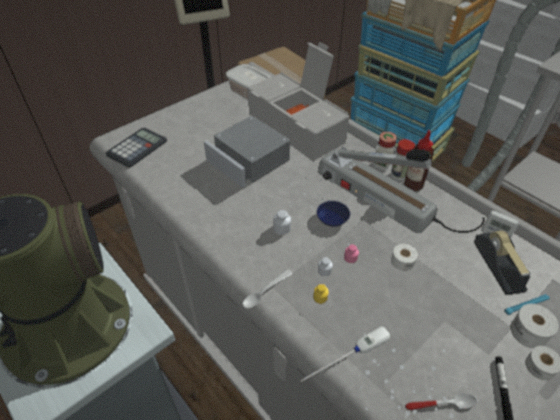

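View pics/top0.png

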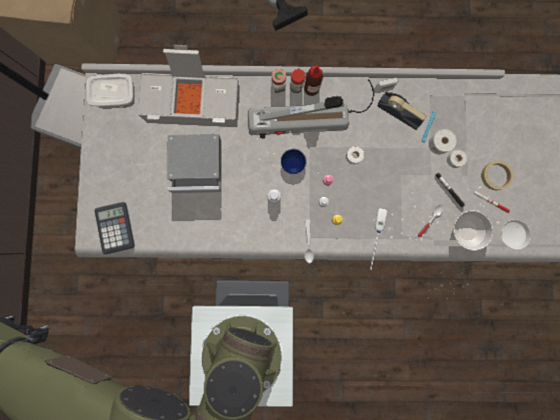

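View pics/wrist0.png

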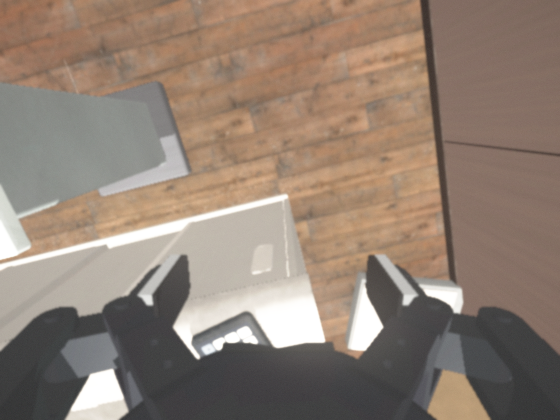

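The small-weight candidates are a grey one at scene (326,265) / top (324,202), a larger grey one at scene (282,222) / top (274,198), a pink one at scene (352,253) / top (328,180), and a yellow one at scene (321,293) / top (337,219). From the description I choose the smaller grey one, which I'll check in a close crop along with measurements.

```bash
cat > h.py <<'E'
from plant import bot, vision
import cv2, numpy as np
from scipy.spatial.transform import Rotation as R
def ray(cal,u,v):
    d=np.linalg.solve(cal["mtx"],[u,v,1.]); return cal["xyz"],R.from_quat(cal["orientation"]).apply(d)
def onz(cal,u,v,z):
    o,d=ray(cal,u,v); return o+d*(z-o[2])/d[2]
def proj(cal,p):
    q=R.from_quat(cal["orientation"]).inv().apply(np.asarray(p)-cal["xyz"]); w=cal["mtx"]@q; return w[:2]/w[2]
def tri(c1,p1,c2,p2):
    o1,d1=ray(c1,*p1);o2,d2=ray(c2,*p2); A=np.c_[d1,-d2]; s=np.linalg.lstsq(A,o2-o1,rcond=None)[0]
    a=o1+d1*s[0];b=o2+d2*s[1]; return (a+b)/2,np.linalg.norm(a-b)
E
python3 - <<'E'
from h import *
s=cv2.imread("pics/scene0.png");t=cv2.imread("pics/top0.png")
a=cv2.resize(s[195:315,250:410],None,fx=5,fy=5,interpolation=cv2.INTER_CUBIC)
cv2.imwrite("pics/c1.png",a)
a=cv2.resize(t[120:230,155:255],None,fx=5,fy=5,interpolation=cv2.INTER_CUBIC)
cv2.imwrite("pics/c2.png",a)
a=cv2.resize(t[140:270,255:395],None,fx=4.5,fy=4.5,interpolation=cv2.INTER_CUBIC)
cv2.imwrite("pics/c3.png",a)
cal=vision.get_calibration("top")
for n,p,z in [("small",(324,202),.03),("large",(274,197),.04),("dish",(293,161),.02),("pink",(328,180),.03),("yel",(337,219),.03),("roofTL",(167,135),.072),("roofTR",(219,135),.072),("frL",(168,189),.07),("frR",(220,189),.07)]: print(n,onz(cal,*p,z).round(4))
E
```

```text
small [ 0.4829 -0.255   0.03  ]
large [ 0.4955 -0.0958  0.04  ]
dish [ 0.6157 -0.1558  0.02  ]
pink [ 0.5537 -0.2677  0.03  ]
yel [ 0.4293 -0.2962  0.03  ]
roofTL [0.6822 0.2412 0.072 ]
roofTR [0.6847 0.079  0.072 ]
frL [0.5125 0.2319 0.07  ]
frR [0.5148 0.0715 0.07  ]
```

View pics/c1.png

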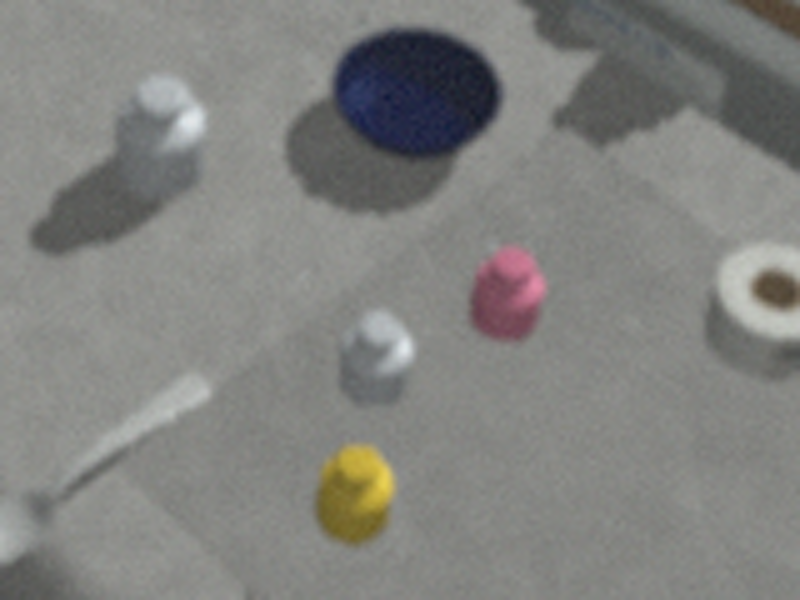

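View pics/c2.png

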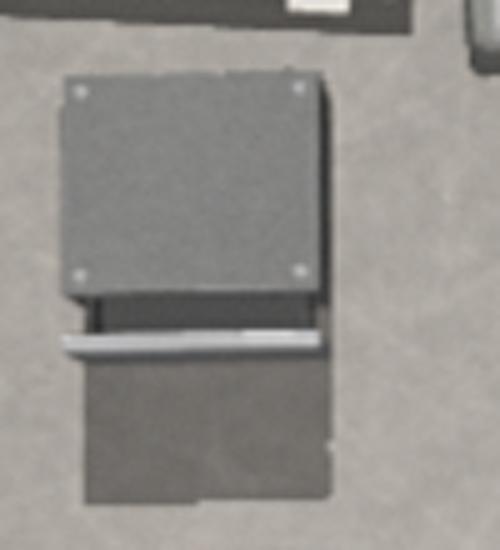

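View pics/c3.png

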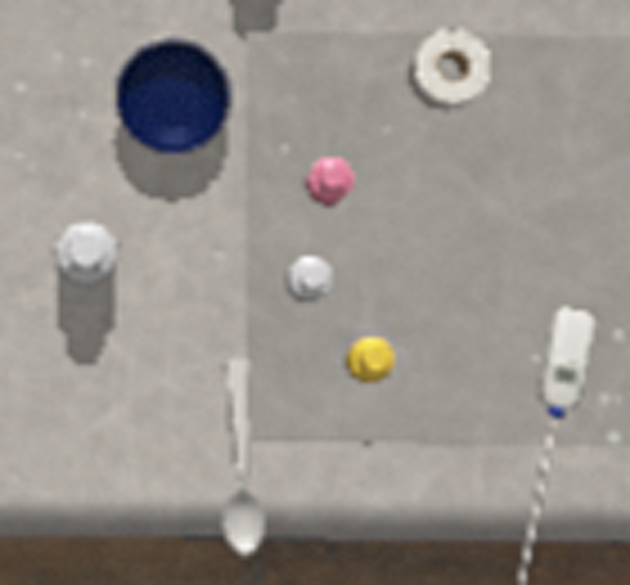

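The crop confirms the small grey weight (scene crop (377,357), i.e. scene (325,266)); its pink and yellow twins and the larger grey one are clearly different. Next I'll triangulate and check sizes.

```bash
python3 - <<'E'
from h import *
T=vision.get_calibration("top");S=vision.get_calibration("scene")
print("knob",tri(T,(324.1,200.7),S,(325.4,260)))
print("knobL",tri(T,(274.2,194.5),S,(282.2,214.5)))
# small base contour via masks: brightness in top
t=cv2.imread("pics/top0.png");g=cv2.cvtColor(t,cv2.COLOR_BGR2GRAY)
r=g[190:214,312:336]; print(np.median(r)); m=(cv2.GaussianBlur(g,(3,3),0)[190:214,312:336]>165).astype(np.uint8)
c,_=cv2.findContours(m,0,2); 
for k in c: print(cv2.minEnclosingCircle(k))
C=[(167.4,135.2),(219.4,134.4),(219.4,178),(168.6,179.2)]
P=np.array([onz(T,*c,.072) for c in C])[:,:2];print(P.round(4))
print("sides",[np.linalg.norm(P[i]-P[(i+1)%4]).round(4) for i in range(4)], "c",P.mean(0))
for z,c in [(.07,[(167.5,187.6),(219,186)]),(.07,[(167.5,190.5),(219,188.8)])]:
  Q=np.array([onz(T,*k,z) for k in c])[:,:2]; print("front",Q.round(4),np.degrees(np.arctan2(-(Q[0]-Q[1])[0],(Q[0]-Q[1])[1])))
s=cv2.imread("pics/scene0.png")
cv2.imwrite("pics/c4.png",cv2.resize(s[110:205,195:300],None,fx=6,fy=6,interpolation=cv2.INTER_CUBIC))
E
```

```text
knob (array([ 0.48700175, -0.25503429,  0.03664703]), np.float64(0.0017389461432604234))
knobL (array([ 0.50324261, -0.09651236,  0.04497493]), np.float64(0.0008331058452583154))
153.0
((11.666666984558105, 10.0), 4.772706985473633)
[[0.6816 0.24  ]
 [0.6866 0.0778]
 [0.5488 0.0741]
 [0.5428 0.2307]]
sides [np.float64(0.1623), np.float64(0.1379), np.float64(0.1568), np.float64(0.1391)] c [0.61493703 0.1556362 ]
front [[0.5168 0.2336]
 [0.5241 0.0749]] 2.606758838000381
front [[0.5078 0.2332]
 [0.5153 0.0747]] 2.714766049732729
```

View pics/c4.png

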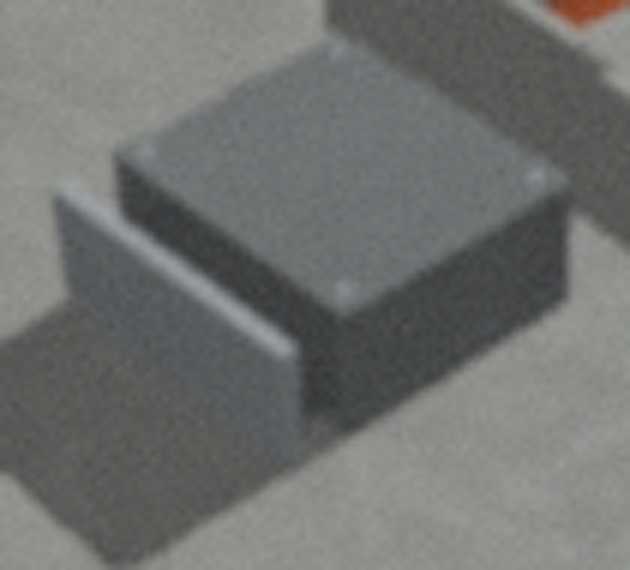

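The crop shows the shut front at (180,290) and the roof corners at (340,40), (118,155), (345,315) and (570,185). Unit centre is about (0.615,0.156) with yaw about 2.4° and sides of 138–162 mm, which matches. The weight is at (0.486,−0.255).

```bash
cat >> h.py <<'E'
yaw=np.radians(2.4); ux=np.array([np.cos(yaw),np.sin(yaw),0]); U=np.array([.615,.1553,0])
Q=(R.from_euler('z',yaw)*R.from_euler('y',np.pi/2)).as_quat()
def D(a,z): # point at a along unit x, height z
    return U+ux*a+np.array([0,0,z])
def F():
    s=bot.read_state(); return s["t"],float(np.dot(s["tcp_pos"]-U,ux)),float(-np.dot(s["wrist_force"],ux)),s
E
python3 - <<'E'
from h import *
bot.grip(0.0); print(F()[:3])
bot.reach(D(-.16,.16),Q); print(F()[:3])
bot.movel(D(-.16,.033),Q,rate=.15); print(F()[:3])
bot.dwell(.1);print(F()[:3])
for i in range(3):
    a=F()[0]; bot.movel(D(-.159+.001*i,.033),Q,rate=.02); print(F()[:3],F()[0]-a)
s=F()[3]; print(s["tcp_pos"],s["orientation"],Q,s["wrist_force"])
vision.get_image
for n in ["scene","wrist"]: cv2.imwrite(f"pics/{n}1.png",vision.get_image(n)[:,:,::-1])
E
```

```text
(0.9167, -0.46386881081645476, 0.1380472441311361)
(2.75, -0.16003193252987089, -0.03599410130437378)
(3.75, -0.15955674956067614, -0.3201550379308212)
(3.85, -0.15952346002067422, 0.1667823955008174)
(4.1, -0.15879171518421392, 0.25536437850989907) 0.24999999999999956
(4.35, -0.1579487444116386, -0.07781774397390254) 0.25
(4.6, -0.15694750816807507, -0.2555280546831396) 0.25
[0.4581901  0.14872914 0.03298947] [-0.01480115  0.70693996  0.01480635  0.70696365] [-0.01480853  0.7069517   0.01480853  0.7069517 ] [ 0.2799439  -0.57719198  0.3504671 ]
```

View pics/scene1.png

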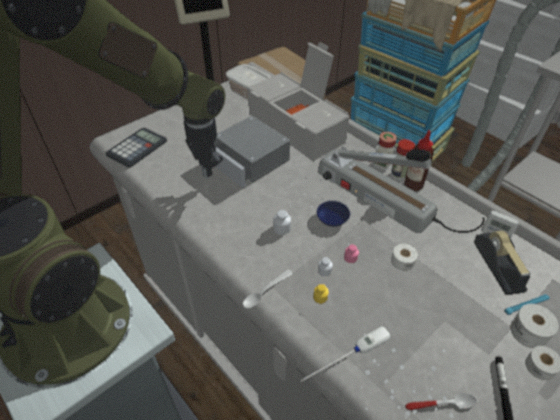

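View pics/wrist1.png

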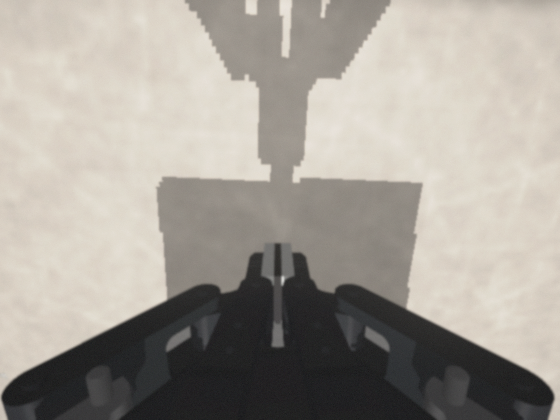

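The scene shows the shut fingers at (208,165) in front of the drawer face. Now I'll feel my way in.

```bash
cat >> h.py <<'E'
def press(a0,amax,z,log,fine=7.3,goal=9.8):
    a=a0; hit=0
    while a<amax:
        f=log[-1][1] if log else 0
        st=.00025 if f>fine else .001
        a+=st; bot.movel(D(a,z),Q,rate=.015); t,p,f1,_=F(); bot.dwell(.02); f2=F()[2]; bot.dwell(.02); f3=F()[2]
        f=np.median([f1,f2,f3]); log.append((round(a,5),f,round(p,5),t,max(f1,f2,f3)))
        if f>=goal: return True
    return False
E
python3 - <<'E'
from h import *
bot.movel(D(-.127,.033),Q,rate=.04); print(F()[:3])
log=[]
ok=press(-.127,-.07,.033,log)
for l in log: print("%.5f f=%.2f p=%.5f t=%.2f mx=%.2f"%(l[0],l[1],l[2],l[3],l[4]))
print(ok)
E
```

```text
(5.6, -0.12717941149846101, 0.05211713084497372)
-0.12600 f=0.18 p=-0.12599 t=5.85 mx=0.36
-0.12500 f=-0.30 p=-0.12496 t=6.13 mx=0.44
-0.12400 f=-0.41 p=-0.12396 t=6.42 mx=0.41
-0.12300 f=0.08 p=-0.12296 t=6.70 mx=0.60
-0.12200 f=0.07 p=-0.12195 t=6.98 mx=0.38
-0.12100 f=0.56 p=-0.12096 t=7.27 mx=0.60
-0.12000 f=1.12 p=-0.11995 t=7.55 mx=1.21
-0.11900 f=-0.17 p=-0.11894 t=7.83 mx=0.06
-0.11800 f=-0.40 p=-0.11794 t=8.12 mx=-0.17
-0.11700 f=-0.09 p=-0.11697 t=8.40 mx=0.41
-0.11600 f=-0.13 p=-0.11596 t=8.68 mx=0.11
-0.11500 f=0.76 p=-0.11494 t=8.97 mx=1.05
-0.11400 f=0.41 p=-0.11398 t=9.25 mx=0.47
-0.11300 f=4.20 p=-0.11326 t=9.53 mx=4.57
-0.11200 f=4.88 p=-0.11216 t=9.82 mx=5.55
-0.11100 f=5.02 p=-0.11112 t=10.10 mx=5.02
-0.11000 f=5.04 p=-0.11009 t=10.38 mx=5.66
-0.10900 f=4.99 p=-0.10906 t=10.67 mx=5.27
-0.10800 f=4.51 p=-0.10804 t=10.95 mx=5.66
-0.10700 f=4.89 p=-0.10707 t=11.23 mx=5.53
-0.10600 f=5.54 p=-0.10607 t=11.52 mx=5.75
-0.10500 f=5.72 p=-0.10508 t=11.80 mx=5.90
-0.10400 f=5.02 p=-0.10404 t=12.08 mx=5.28
-0.10300 f=5.08 p=-0.10306 t=12.37 mx=6.26
-0.10200 f=5.21 p=-0.10206 t=12.65 mx=5.70
-0.10100 f=5.20 p=-0.10109 t=12.93 mx=5.47
-0.10000 f=5.14 p=-0.10008 t=13.22 mx=6.55
-0.09900 f=5.92 p=-0.09909 t=13.50 mx=5.99
-0.09800 f=4.78 p=-0.09807 t=13.78 mx=6.08
-0.09700 f=5.57 p=-0.09712 t=14.07 mx=5.71
-0.09600 f=5.72 p=-0.09609 t=14.35 mx=5.92
-0.09500 f=5.10 p=-0.09512 t=14.63 mx=5.73
-0.09400 f=7.87 p=-0.09432 t=14.92 mx=8.31
-0.09375 f=8.81 p=-0.09420 t=15.20 mx=9.69
-0.09350 f=10.22 p=-0.09405 t=15.48 mx=10.37
True
```

Contact came at −0.113 and the stop at −0.094, a 19 mm stroke, with 10.2 N reached. Now I'll back away.

```bash
python3 - <<'E'
from h import *
bot.movel(D(-.215,.033),Q,rate=.08); print(F()[:3])
bot.movel(D(-.215,.15),Q,rate=.2); print(F()[:3])
bot.reach([.486,-.255,.13],Q); print(F()[:3])
bot.grip(0.85)
c=vision.get_calibration("wrist")
for n in ["scene","top","wrist"]: cv2.imwrite(f"pics/{n}2.png",vision.get_image(n)[:,:,::-1])
print(F()[:3], F()[3]["tcp_pos"],proj(c,[.486,-.255,0]),proj(c,[.486,-.255,.04]))
t=cv2.imread("pics/top2.png");a=cv2.resize(t[120:250,155:255],None,fx=4.5,fy=4.5,interpolation=cv2.INTER_CUBIC)
cv2.imwrite("pics/c5.png",a)
E
```

```text
(17.1833, -0.2147132375141823, -0.15087431437505036)
(17.9167, -0.2154112009532887, 0.38770946208854057)
(19.4333, -0.14578769458911894, 1.16030428549799)
(20.2667, -0.14609329014326708, -0.4940637072113797) [ 0.48597573 -0.25501477  0.12999798] [276.65932911 197.65585418] [276.64097419 209.73757801]
```

View pics/wrist2.png

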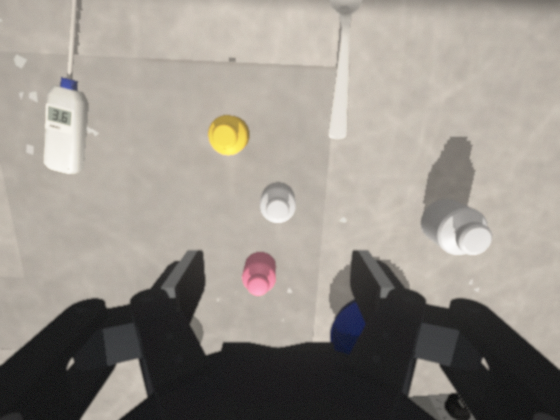

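View pics/c5.png

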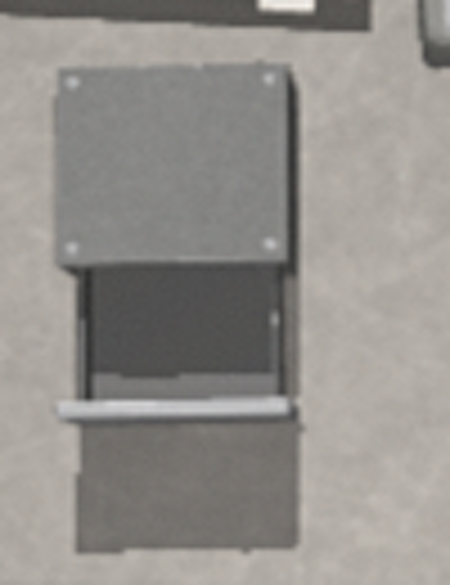

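View pics/scene2.png

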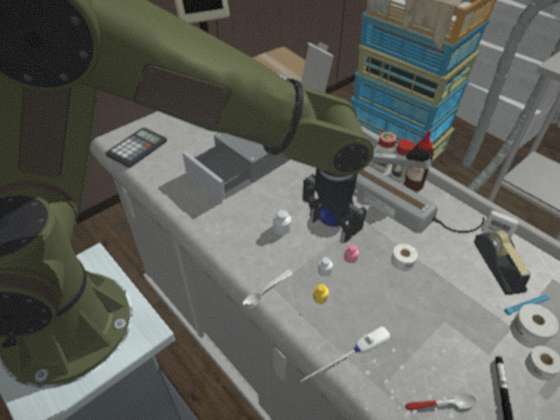

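Wrist view: knob at (278,210) against the predicted (277,210), so the weight is where I measured it. The top crop shows the drawer sprung out, with its front strip at (175,410). Grasping now.

```bash
python3 - <<'E'
from h import *
T=vision.get_calibration("top")
for p in [(155+175/4.5,120+401/4.5)]:
    q=onz(T,*p,.07); print("front back-edge along unit x",np.dot(q-U,ux), "expected",-.176+.012)
bot.movel([.486,-.255,.004],Q,rate=.12); s=F(); print(s[0],s[3]["wrist_force"])
bot.grip(0.2); s=F(); print(s[0],s[3]["opening"],s[3]["wrist_force"])
bot.movel([.486,-.255,.13],Q,rate=.12); bot.dwell(.1); s=F(); print(s[0],s[3]["opening"],s[3]["wrist_force"])
c=vision.get_calibration("wrist")
for n in ["scene","wrist"]: cv2.imwrite(f"pics/{n}3.png",vision.get_image(n)[:,:,::-1])
E
```

```text
front back-edge along unit x -0.163699776433742 expected -0.16399999999999998
21.4667 [-0.16043814  0.48919474  0.11410736]
21.925 0.35016296503655625 [-3.2595622   1.37074691  6.52884214]
23.225 0.35062588443345327 [-0.53546772 -0.25600762 -1.59319359]
```

View pics/wrist3.png

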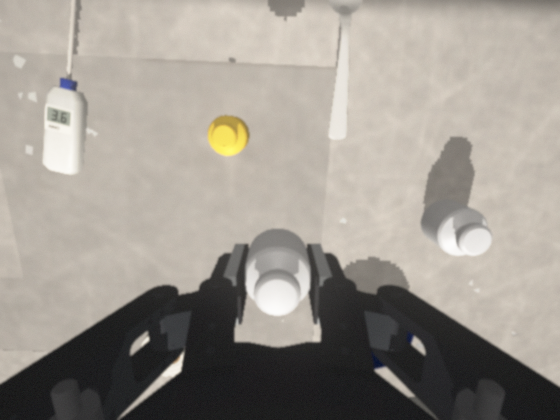

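View pics/scene3.png

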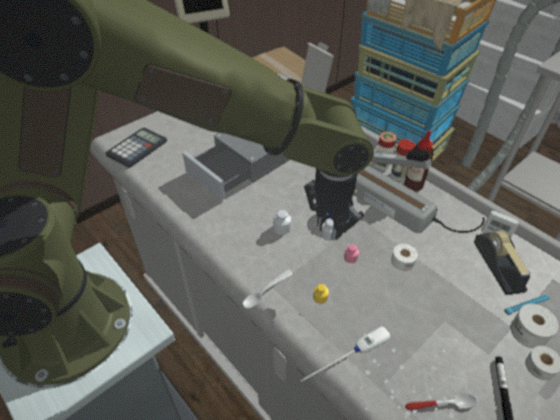

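The weight is held between the pads (wrist (278,285)), opening 0.35 is about right for 32 mm, and the 1.6 N load fits 0.2 kg. The drawer front's back edge is at −0.1637 (expected −0.164), so it is fully out. Placing next.

```bash
python3 - <<'E'
from h import *
A=-.120
bot.reach(D(A,.14),Q); bot.movel(D(A,.045),Q,rate=.12); bot.movel(D(A,.0265),Q,rate=.04); bot.dwell(.15)
def fz(): 
    v=[]
    for _ in range(3): bot.dwell(.02); v.append(F()[3]["wrist_force"][2])
    return np.median(v)
f0=fz(); print(F()[:3],f0,F()[3]["opening"])
z=.0265
while z>.0185:
    z-=.00075; bot.movel(D(A,z),Q,rate=.015); f=fz(); print("%.5f %.2f"%(z,f))
    if f-f0>1.2: break
s=F(); print(s[0],s[3]["wrist_force"])
E
```

```text
(26.575, -0.11991077515216261, 0.5153061399870447) -1.840176053150361 0.34767803847893086
0.02575 -2.03
0.02500 -1.61
0.02425 -1.68
0.02350 -1.53
0.02275 -1.66
0.02200 -1.87
0.02125 5.02
28.675 [-2.78134371 -0.87202719  5.02059365]
```

```bash
python3 - <<'E'
from h import *
A=-.120
bot.movel(D(A,.0216),Q,rate=.015); print(F()[3]["wrist_force"])
bot.grip(0.6); print(F()[0],F()[3]["wrist_force"])
bot.movel(D(A,.13),Q,rate=.12); 
c=vision.get_calibration("wrist"); print(F()[0],[proj(c,D(A,z)).round(1) for z in (.017,.057)])
for n in ["wrist"]: cv2.imwrite(f"pics/{n}4.png",vision.get_image(n)[:,:,::-1])
E
```

```text
[-1.04530209 -0.44774971  1.29979754]
29.2667 [-0.1459531  -0.5161231  -0.07111888]
30.3167 [array([276.8, 203.1]), array([276.7, 217. ])]
```

View pics/wrist4.png

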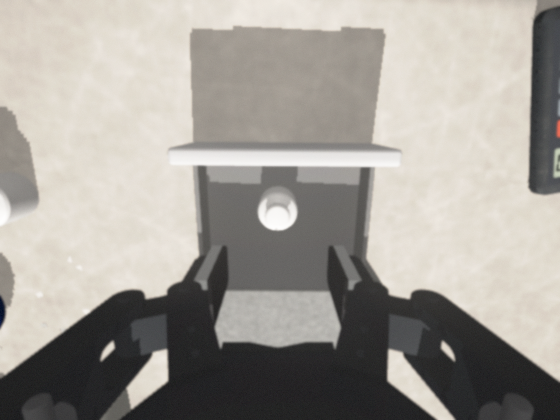

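The weight stands upright in the well, with the knob at (278,216) against the predicted (277,217). Now I'll shut the drawer.

```bash
python3 - <<'E'
from h import *
bot.movel(D(-.225,.13),Q,rate=.2); bot.grip(0.0)
bot.movel(D(-.225,.033),Q,rate=.15); print(F()[:3])
bot.movel(D(-.190,.033),Q,rate=.06); bot.movel(D(-.178,.033),Q,rate=.015); print(F()[:3])
bot.movel(D(-.140,.033),Q,rate=.03); print(F()[:3])
bot.movel(D(-.099,.033),Q,rate=.03); print(F()[:3])
log=[]; ok=press(-.099,-.088,.033,log)
for l in log: print("%.5f f=%.2f p=%.5f t=%.2f mx=%.2f"%l)
print(ok)
E
```

```text
(32.375, -0.22460391456445708, -0.2826061367967454)
(34.0583, -0.17805255222359637, 2.5841298012061653)
(35.475, -0.1399798962224802, 3.4520523711998043)
(36.9917, -0.09927229258238524, 5.675870401939869)
-0.09800 f=5.78 p=-0.09829 t=37.24 mx=5.86
-0.09700 f=5.69 p=-0.09729 t=37.52 mx=6.00
-0.09600 f=5.73 p=-0.09636 t=37.81 mx=5.90
-0.09500 f=8.11 p=-0.09561 t=38.09 mx=9.57
-0.09475 f=10.06 p=-0.09550 t=38.38 mx=10.06
True
```

```bash
python3 - <<'E'
from h import *
bot.movel(D(-.0946,.033),Q,rate=.015); bot.dwell(.05); print(F()[:3])
bot.movel(D(-.225,.033),Q,rate=.07); print(F()[:3])
bot.movel(D(-.225,.13),Q,rate=.2); bot.dwell(.3);print(F()[:3])
bot.reach([.33,.0,.25],Q); print(F()[:3])
for n in ["scene","top"]: cv2.imwrite(f"pics/{n}5.png",vision.get_image(n)[:,:,::-1])
t=cv2.imread("pics/top5.png");a=cv2.resize(t[120:250,155:255],None,fx=4.5,fy=4.5,interpolation=cv2.INTER_CUBIC)
cv2.imwrite("pics/c6.png",a)
E
```

```text
(38.7083, -0.09544220442952703, 9.653477644385797)
(40.725, -0.22478595786806657, -0.02370519555263331)
(41.6583, -0.22526403626506317, 0.37503209703817775)
(42.4667, -0.2910945526353791, -1.338976115347699)
```

View pics/c6.png

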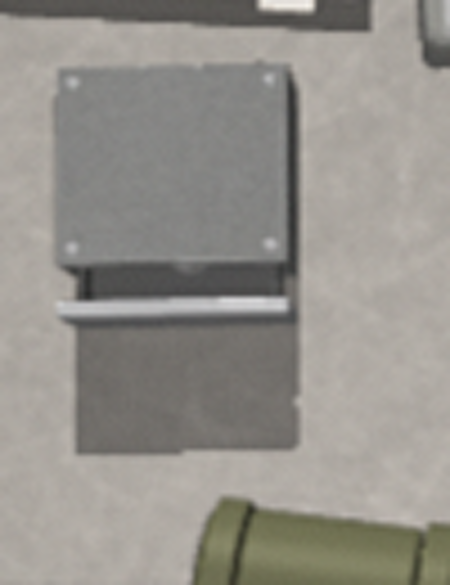

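View pics/scene5.png

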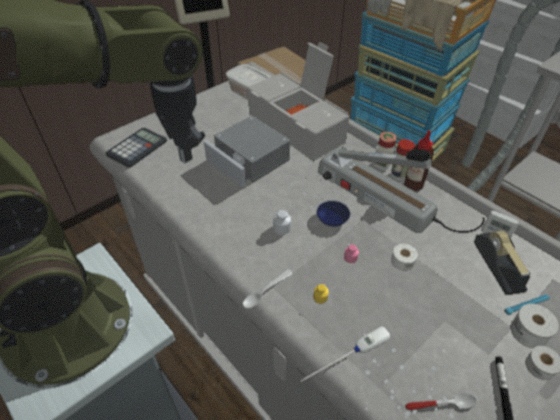

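Drawer front is back at its shut position (crop (175,308)). One last look down the gap behind the front, to see whether the weight still stands.

```bash
python3 - <<'E'
from h import *
bot.reach(D(-.13,.17),Q); 
c=vision.get_calibration("wrist"); im=vision.get_image("wrist")[:,:,::-1]; cv2.imwrite("pics/wrist6.png",im)
u=proj(c,D(-.06,.05)); print(F()[0],u,c["xyz"], proj(c,D(-.094,.07)),proj(c,D(-.07,.072)))
x,y=int(u[0]),int(u[1]); cv2.imwrite("pics/c7.png",cv2.resize(im[y-60:y+60,x-80:x+80],None,fx=5,fy=5,interpolation=cv2.INTER_CUBIC))
T=vision.get_calibration("top"); print([np.dot(onz(T,155+175/4.5,120+k/4.5,.07)-U,ux).round(4) for k in (298,)])
E
```

```text
43.5333 [277.01629407 269.84504482] [0.41558911 0.14683242 0.31286973] [277.01739299 245.91128181] [277.02710892 271.53756511]
[np.float64(-0.0928)]
```

View pics/c7.png

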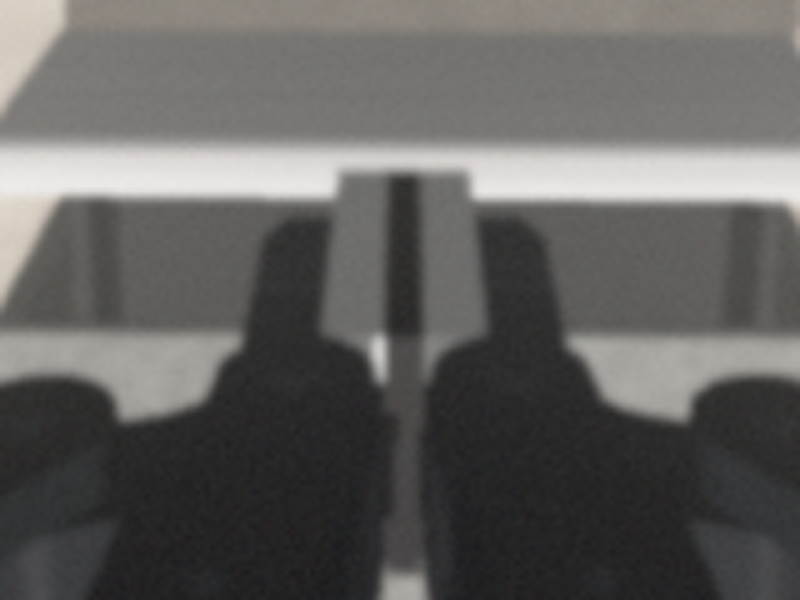

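The fingers block the view. I'll open them in the air here and look again.

```bash
python3 - <<'E'
from h import *
bot.grip(1.0)
im=vision.get_image("wrist")[:,:,::-1]; x,y=277,270
cv2.imwrite("pics/c8.png",cv2.resize(im[y-60:y+60,x-80:x+80],None,fx=5,fy=5,interpolation=cv2.INTER_CUBIC)); print(F()[:3])
E
```

```text
(44.3667, -0.13001424179434187, -0.729938801962827)
```

View pics/c8.png

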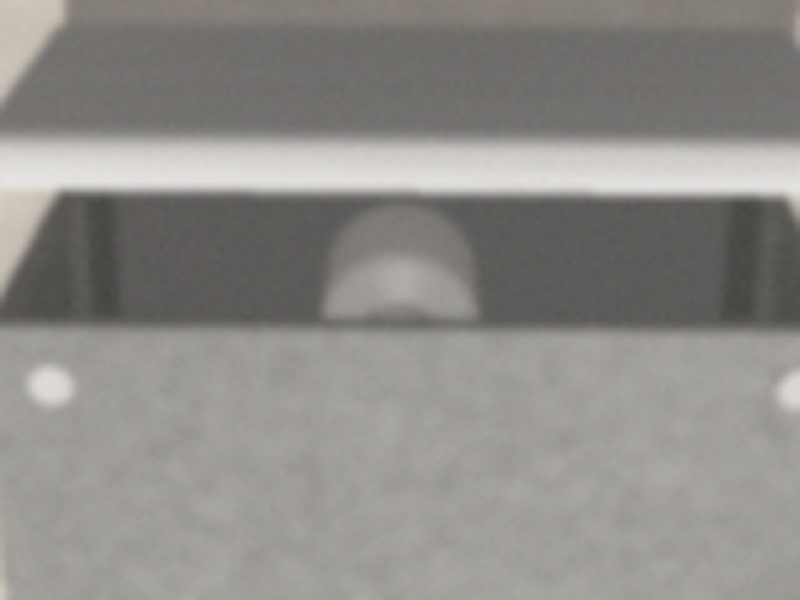

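The weight is upright in the shut drawer, its round body and shoulder visible at crop (400,260). The robot touches nothing, so I'm handing in.

```bash
python3 -c "
from h import *
bot.close_job(); print('done')"
```

```text
the job is handed in; nothing more can be done
done
```

The job is done and handed in at about 44 s: the drawer is latched shut with the smaller grey weight standing upright inside it.

- **Opening:** I pressed the front in 1 mm and then 0.25 mm steps. The stop came about 19 mm past shut, at 10.2 N (highest reading 10.4 N), and the drawer sprang fully out when I backed away.
- **Placing:** The weight touched the drawer floor at about 5 N and I let it go there. The wrist camera then showed it upright.
- **Closing:** I pressed to the stop again at about 10 N and backed away. The drawer stayed shut. The back of its front measured at −0.093 m along the unit, against −0.094 m expected for latched.
- **Last checks:** A look down the gap behind the front showed the weight still upright. The scene picture showed the bystanders apparently where they were; I compared them by eye, not by measurement.
- **Disagreement:** The second press met the stop about 1.3 mm earlier than the first, and I don't know why. The first attempt at the gap view was blocked by the fingers, so I opened them and looked again.

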